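# Put the scale bar away in the push-latch drawer

## Task

Put the black-and-white photo scale bar that lies to the robot's left, near a glass dish, away in the drawer of the small grey cabinet: the handleless drawer sits on a push latch, so press its front in until it bottoms and let go to make it spring right out, lay the bar flat in the tray, then press the drawer in the same way so that it latches and stays shut. Feel for the bottom of each press and never push the cabinet or drawer harder than about 13 N; leave that dish, the cotton buds and the dropper bottle where they stand.

Things in the scene. Friction and masses are not known exactly. Their poses are not given: they have to be found in the camera images.
- cabinet: Low grey cabinet, fixed, carcass 160 (x) x 184 (y) x 66 mm high. Origin: centre of its underside, on the bench. +x points from front to back, +y along its width; the drawer comes out toward -x. Latched, the drawer front's outer face stands 44 mm before the carcass, with a 32 mm gap behind the front for pressing it in.
- drawer (a joint): Drawer travel in m along the cabinet's -x: 0 = latched shut (within 1 mm), +0.105 = sprung fully out, negative = pressed in past latched. A spring pushes it out (3.5 N shut, 1.5 N out). From latched, a full press and letting go frees it: it springs right out if nothing is in the way. From out, a full press and letting go latches it at 0. Each full press swaps the state; a short one does not.
- drawer_front (a point): Centre of the flat outer face of the wooden drawer front (180 mm wide, 8 to 62 mm above the bench, no handle), at a round brass plate 26 mm wide, 36 mm above the bench; moves with the drawer. Pressing takes 3 to 6.5 N, then a firm stop is met 9 to 23 mm past latched, hidden, other at each start; 1 mm short of it may not be enough. A push of 9 N has always reached it.
- tray_floor (a point): Point on the tray floor, on its middle line, 14 mm above the bench; moves with the drawer, axes as the cabinet. Tray inside: 63 mm from here to the front, 73 mm to the back, 150 mm wide; side walls rise to 44 mm, the front to 62 mm above the bench. With the drawer out this is about the middle of the open part, 73 mm before the carcass.
- scale_bar: Loose photo scale bar, white with black fields, a plain block 18 (x) x 108 (y) x 10 mm, about 22 g, lying flat on the bench. Origin: centre of its underside. Pinch it across the 18 mm.
- petri_dish: Bystander: loose round glass dish with clay flakes, 60 mm across, 13 mm high, near the scale bar; origin at the centre of its underside.
- cotton_buds: Bystander: loose clear tub of white cotton buds, 77 mm across, 80 mm high, to the right in front of the cabinet; origin at the centre of its underside.
- dropper_bottle: Bystander: loose small brown dropper bottle with a black bulb, 33 mm across, 102 mm high, to the right of the cabinet; origin at the centre of its underside.

How it is judged:
On the way, in this order (a step that is already met when the one before it is completed fails the run):
1. the latch has been released and the drawer has sprung out (value of joint drawer above 0.095 m), for 0.2 s.
2. the scale bar lies flat in the tray of the open drawer and has been let go (x of scale_bar in the frame of tray_floor between -0.052 and 0.072 m and y of scale_bar in the frame of tray_floor between -0.074 and 0.074 m and z of scale_bar in the frame of tray_floor between -0.006 and 0.008 m and angle between scale_bar's own z axis and vertical below 0.15 rad and value of joint drawer above 0.06 m and contact force between the fingers and scale_bar below 0.05 N), for 0.2 s.
At the end, for the whole second after the job is handed in: The drawer is latched shut (within 4 mm of its latched position, staying there by itself) and the scale bar lies flat on the tray floor inside it, at rest (x of scale_bar in the frame of tray_floor between -0.052 and 0.072 m and y of scale_bar in the frame of tray_floor between -0.074 and 0.074 m and z of scale_bar in the frame of tray_floor between -0.006 and 0.008 m and angle between scale_bar's own z axis and vertical below 0.15 rad and value of joint drawer between -0.004 and 0.004 m and linear speed of scale_bar below 0.02 m/s); the robot touches nothing.
It fails at once if the robot pushed the cabinet or its drawer with more than 14 N (contact force between any of the arm, the fingers and cabinet above 14 N).
It fails at once if the glass dish was moved more than 20 mm or tipped (distance of petri_dish from where it was at the start of the episode above 0.02 m or angle between petri_dish's own z axis and vertical above 0.35 rad).
It fails at once if the tub of cotton buds was moved more than 20 mm or tipped (distance of cotton_buds from where it was at the start of the episode above 0.02 m or angle between cotton_buds's own z axis and vertical above 0.35 rad).
It fails at once if the dropper bottle was moved more than 20 mm or tipped (distance of dropper_bottle from where it was at the start of the episode above 0.02 m or angle between dropper_bottle's own z axis and vertical above 0.35 rad).
It also fails if it takes over 67 s, if anything falls off the work surface, if the arm or the gripper's body presses on something with over 40 N, if the wrist force passes 120 N, or if a joint passes its speed limit or range.

## Robot

A 6-joint arm with a two-finger parallel gripper is mounted at the origin on the work surface; the furniture and walls round the work are solid. World frame = base frame: x ahead of the robot, y to its left, z up, the work surface at z = 0. Lengths are in m, angles in rad, forces in N, time in s.
With the tool pointing down it reaches from about 0.225 to 0.875 m from the base axis. Payload 3.4 kg.
Tool frame: the origin (TCP) lies at the very end of the fingers, on their centre line; the grasp point (between the pads) lies 19 mm behind it; z points along the fingers, y is the line along which they close (so a half turn about z gives the same grasp; the last joint's range is limited). The gripper opens to 85 mm and grips with 20 to 120 N. Pads are 22 mm wide; open, the fingers measure 114 mm over their backs; the gripper's body (76 mm by 85 mm) begins 54 mm behind the grasp point. The pads swing forward as they close: fully open they stand 13 mm farther back than shut.
Start: joints at [-1.45, 0.276, 1.505, -0, 1.361, -0.121], TCP at [0.138, -0.558, 0.231] pointing down, gripper open.
Joint ranges: [-2.89, 2.89], [-0.75, 2.08], [0.22, 2.7], [-1.18, 4.32], [0.11, 2.71], [-2.7, 2.7]. Speed limits (rad/s): [2.57, 2.57, 3.14, 3.14, 3.14, 3.14].

## Interface

Orientations are given as a unit quaternion [w, x, y, z].
In Python, from rig import get_state, optics, sign_off gives the robot as it stands.
- The arm moves only by the tool send_rows, never from a script. Its argument "increments" is a list of rows, each an object with "gripper": the gripper's target within -1 to 1 (shut at 1, half-way at 0, fully open at -1); "linear": the shift along the world's x, y, z in m, a list of three; "delta_rot": the turn, a rotation vector about the world's x, y, z in rad, a list of three. In form: [{"gripper": gripper, "linear": [dx, dy, dz], "delta_rot": [rx, ry, rz]}, ...]. A call has 1 to 8 rows; each row is the pose to reach, as a shift and turn from the pose commanded when the call began; what a row does not reach only later rows make up. A row lasts 1/10 s, in which the tool goes at most 50 mm and 8.59 degrees, less where a joint would pass 70% of its speed; a pose out of reach is approached as far as the arm can. A call with a gripper value outside its range is refused whole. The fingers move at their own pace and stop on an object; "newtons" is the grip in N (left out, the last holds). Time passes only in rows, so rows that repeat a pose let the fingers close. It gives the time, the measured TCP pose, the force, the opening and the grip force at its end, in the units of the state.
- get_state(): the state, without advancing time (a new reading comes with each control period).
- optics.get_image(name): name is "scene" or "top" or "wrist"; returns a dict with "pixels" (420x560x3 uint8, blue, green, red), "K" (3x3 intrinsics, pixels), "k1" (the pictures are not rectified: a ray, as slopes to the right and down, at radius r is drawn at 1 + k1 r^2 times it, then the intrinsics apply), "rvec" (rotation vector, rad) and "tvec" (3), from world to camera coordinates, as OpenCV has them; the wrist camera has in their place "T_tool_cam" (4x4, takes a point from camera to tool coordinates, whose origin is the TCP and whose axes are the flange's). Camera axes: x right, y down, z forward; pixel columns grow to the right and rows downward; lengths in m; the calibration is good to about 2 mm. A picture is of the moment at which its call begins: read the wrist's pose just before it. There is no depth.
- sign_off(): hands the job in; it is judged then, once.
The state is a dict: "clock": time; "qpos": joint angles; "qd": joint speeds; "effort": joint torques, N m; "position": TCP position; "ee_rot": TCP orientation; "contact_force": force on the tool from outside, world axes, zero at the start; "moment": the same for the moment, N m; "width": finger opening in m; "gripper_force": force on a finger pad.
Only numpy, scipy, OpenCV 4.12 (cv2) and the standard library are available. Lean on these libraries where they do the work, as an engineer would, in place of code of your own. Each camera call takes 0.05 s, during which the arm holds its last target. There are 200 camera calls.

## Working session

There is one attempt and no reset: what is moved stays moved. The work goes in short steps, Python scripts to look and compute and a tool call to move; the robot and the scene stay as the last step left them, time stands still between calls to the robot, and variables do not carry over. Pictures are saved under pics/ and viewed, at most 10 in all, crops included, and the job is handed in when it is done.

Besides the shell and the picture viewer there is one more tool, called after ">>>" as name(argument=value, ...), one argument or row to a line, values as JSON. send_rows: Moves the arm, as the interface text tells. Its arguments: {"type":"object","properties":{"increments":{"type":"array"},"newtons":{"type":"number"}},"required":["increments"]}

```bash
mkdir -p pics
cat > h.py <<'E'
import numpy as np, cv2
from rig import get_state, optics, sign_off
def ray(im,uv,st=None):
    K=np.array(im["K"]);k=im["k1"]
    d=np.array([(uv[0]-K[0,2])/K[0,0],(uv[1]-K[1,2])/K[1,1]]);s=d.copy()
    for _ in range(20): s=d/(1+k*(s@s))
    v=np.array([s[0],s[1],1.])
    if "rvec" in im:
        R=cv2.Rodrigues(np.array(im["rvec"],float))[0];t=np.array(im["tvec"],float).ravel()
        return -R.T@t,R.T@v
    from scipy.spatial.transform import Rotation as Ro
    w,x,y,z=st["ee_rot"];R=Ro.from_quat([x,y,z,w]).as_matrix();T=np.array(im["T_tool_cam"])
    return R@T[:3,3]+np.array(st["position"]),R@T[:3,:3]@v
def onz(im,uv,z,st=None):
    o,d=ray(im,uv,st);return o+d*(z-o[2])/d[2]
E
python3 - <<'E'
from h import *
print(get_state())
for n in("scene","top"):
    im=optics.get_image(n);cv2.imwrite(f"pics/{n}0.png",im["pixels"]);np.save(f"{n}0.npy",im,allow_pickle=True)
    print(n,ray(im,(280,210)))
E
```

```text
{'clock': 0.0, 'qpos': array([-1.44997407e+00,  2.76630525e-01,  1.50618187e+00, -2.23338195e-05,
        1.36069596e+00, -1.20991043e-01]), 'qd': array([-0.00065101, -0.00096061,  0.00065354,  0.0001514 , -0.00102496,
       -0.00055263]), 'effort': array([ 2.57245410e-04, -4.16772759e+01, -2.45804769e+01, -1.97227191e-04,
        1.09880735e-02,  7.87151293e-06]), 'position': array([ 0.13761679, -0.55772285,  0.23040004]), 'ee_rot': array([-9.57852966e-04,  9.92698953e-01,  1.20614553e-01, -1.08382758e-05]), 'contact_force': array([ 0.01384623,  0.33640314, -0.12009183]), 'moment': array([ 0.00348324, -0.04653513,  0.0102026 ]), 'gripper_force': 0.0, 'width': 0.08542941261972743}
scene (array([-0.43378434,  0.4652836 ,  1.01896124]), array([ 0.61349839, -0.39674839, -0.68285384]))
top (array([ 0.28459661, -0.11885336,  1.24540587]), array([ 0.1554361 , -0.00859911, -0.98784085]))
```

View pics/top0.png

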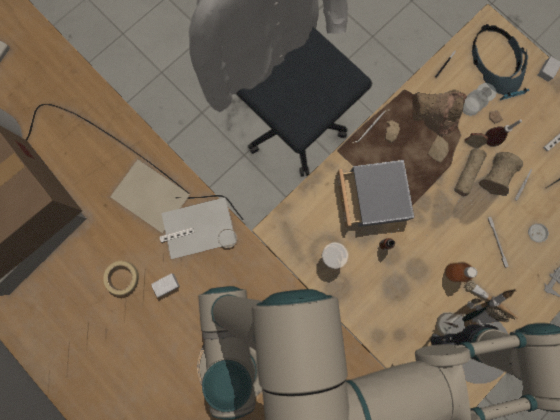

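View pics/scene0.png

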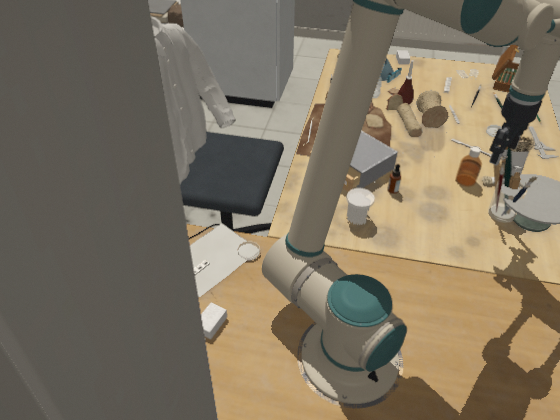

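The top view shows the cabinet near (383,192) with its drawer front at x≈347, the tub at (334,256), the bottle at (387,244), the bar at (177,236) and the dish at (226,238). The base is near (230,380).

Run:
```python
from h import *
im=np.load("top0.npy",allow_pickle=True).item();p=im["pixels"]
for n,uv,z in [("bar",(177,236),.01),("dish",(226,238),.0065),("cabtop",(383,192),.066),("front",(348,198),.062),("tub",(334,256),.08),("bottle",(387,244),.08),("base",(230,380),0),("box",(80,210),.1)]: print(n,onz(im,uv,z).round(3))
a=cv2.resize(p[150:280,325:425],None,fx=4.5,fy=4.5,interpolation=cv2.INTER_CUBIC)
b=cv2.resize(p[190:270,145:255],None,fx=3,fy=3,interpolation=cv2.INTER_CUBIC)
c=np.zeros((600,800,3),np.uint8);c[:a.shape[0],:a.shape[1]]=a;c[:b.shape[0],460:460+b.shape[1]]=b
cv2.imwrite("pics/c0.png",c)
```

```text
bar [0.392 0.194 0.01 ]
dish [0.388 0.039 0.006]
cabtop [ 0.53  -0.444  0.066]
front [ 0.511 -0.337  0.062]
tub [ 0.333 -0.29   0.08 ]
bottle [ 0.37  -0.447  0.08 ]
base [-0.041  0.015  0.   ]
box [0.457 0.465 0.1  ]
```

View pics/c0.png

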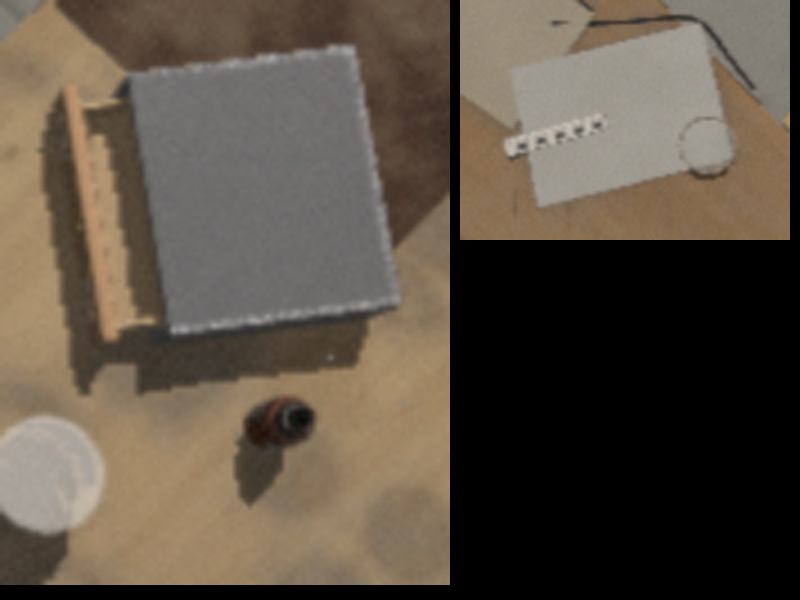

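The crop shows the carcass corners at about (130,75), (353,50), (398,300) and (172,332), and the front's outer edge from (66,90) to (103,340). The bar runs from (505,147) to (606,122) and the dish is at (706,147).

Run:
```python
from h import *
im=np.load("top0.npy",allow_pickle=True).item()
A=lambda u,v,z:onz(im,(325+(u+.5)/4.5-.5,150+(v+.5)/4.5-.5),z)
B=lambda u,v,z:onz(im,(145+(u-460+.5)/3-.5,190+(v+.5)/3-.5),z)
c=np.array([A(*q,.066) for q in[(130,75),(353,50),(398,300),(172,332)]])
print(c.round(4));print("centre",c.mean(0))
xa=(c[1]+c[2]-c[0]-c[3])/2;ya=(c[0]+c[1]-c[2]-c[3])/2;print("len",np.linalg.norm(xa),np.linalg.norm(ya),"ang",np.degrees([np.arctan2(xa[1],xa[0]),np.arctan2(-ya[0],ya[1])]))
f=np.array([A(67,88,.062),A(103,340,.062)]);print("front",f,f.mean(0),np.linalg.norm(f[0]-f[1]), np.degrees(np.arctan2(-(f[0]-f[1])[0],(f[0]-f[1])[1])))
b=np.array([B(505,147,.01),B(606,122,.01)]);d=b[1]-b[0];print("bar",b,b.mean(0),np.linalg.norm(d),np.degrees(np.arctan2(d[1],d[0])))
print("dish",B(706,147,.008))
print("tub",A(48,475,.08),"bottle",A(298,412,.1))
```

```text
[[ 0.6098 -0.3547  0.066 ]
 [ 0.6301 -0.5098  0.066 ]
 [ 0.456  -0.5337  0.066 ]
 [ 0.4324 -0.3798  0.066 ]]
centre [ 0.53210104 -0.44448954  0.066     ]
len 0.15601519038138045 0.17740502938487468 ang [-81.92831495 -82.06372817]
front [[ 0.6010876  -0.31188042  0.062     ]
 [ 0.42696032 -0.33396063  0.062     ]] [ 0.51402396 -0.32292052  0.062     ] 0.17552164486478694 -82.7731784958201
bar [[0.38284709 0.24792469 0.01      ]
 [0.4106286  0.14276459 0.01      ]] [0.39673784 0.19534464 0.01      ] 0.10876790860804247 -75.20151872381349
dish [0.3859348  0.03700294 0.008     ]
tub [ 0.33539532 -0.29332607  0.08      ] bottle [ 0.37690534 -0.45331791  0.1       ]
```

>>> send_rows(
  increments=[
    {"gripper":1,"linear":[0.05,0.042,0.0],"delta_rot":[0,0,0.15]},
    {"gripper":1,"linear":[0.08,0.07,0.0],"delta_rot":[0,0,0.3]},
    {"gripper":1,"linear":[0.12,0.1,0.0],"delta_rot":[0,0,0.45]},
    {"gripper":1,"linear":[0.16,0.135,0.0],"delta_rot":[0,0,0.6]},
    {"gripper":1,"linear":[0.2,0.168,0.0],"delta_rot":[0,0,0.74]},
    {"gripper":1,"linear":[0.24,0.2,0.0],"delta_rot":[0,0,0.88]},
    {"gripper":1,"linear":[0.28,0.235,0.0],"delta_rot":[0,0,1.02]},
    {"gripper":1,"linear":[0.32,0.27,0.0],"delta_rot":[0,0,1.17]},
  ],
  newtons=40,
)

```text
clock: 0.9
position: [0.4446, -0.299, 0.231]
ee_rot: [-0.0, 0.759, 0.651, -0.0]
contact_force: [1.0, -0.9, -0.6]
width: 0.0001
gripper_force: 0.0
```

>>> send_rows(
  increments=[
    {"gripper":1,"linear":[0.047,0.038,-0.03],"delta_rot":[0,0,0.15]},
    {"gripper":1,"linear":[0.047,0.038,-0.05],"delta_rot":[0,0,0.297]},
    {"gripper":1,"linear":[0.047,0.038,-0.05],"delta_rot":[0,0,0.297]},
    {"gripper":1,"linear":[0.047,0.038,-0.05],"delta_rot":[0,0,0.297]},
  ],
)

```text
clock: 1.3
position: [0.49, -0.2624, 0.1808]
ee_rot: [-0.001, 0.657, 0.754, -0.0]
contact_force: [0.5, 0.4, 0.2]
width: -0.0004
gripper_force: 0.0
```

Run:
```python
from h import *
s=get_state();print(s);im=optics.get_image("wrist");cv2.imwrite("pics/w1.png",im["pixels"]);np.save("w1.npy",[im,s],allow_pickle=True);print(im["T_tool_cam"])
cab=lambda p:np.array([[.139,-.990],[.990,.139]])@(p[:2]-np.array([.532,-.4445]))
print(cab(np.array(s["position"])))
```

```text
{'clock': 1.3, 'qpos': array([-6.16447074e-01,  2.81522847e-01,  1.62685272e+00, -7.36732321e-04,
        1.23526191e+00, -7.52934203e-01]), 'qd': array([-0.02694918, -0.02620742, -0.02978028, -0.00133597, -0.00260694,
       -0.00330803]), 'effort': array([ 9.33700427e-01, -3.93923163e+01, -2.24208891e+01,  9.65485373e-02,
        4.97161236e-02, -2.94354069e-02]), 'position': array([ 0.48998658, -0.26243957,  0.1807508 ]), 'ee_rot': array([-9.82274076e-04,  6.57150744e-01,  7.53758405e-01, -4.48728672e-04]), 'contact_force': array([0.48653815, 0.39507957, 0.16526   ]), 'moment': array([-0.01186657, -0.01718395,  0.02553523]), 'gripper_force': 0.0, 'width': -0.0004111168340556536}
[[ 1.48865075e-04 -9.44869678e-01 -3.27446590e-01  8.41870383e-02]
 [ 9.99999492e-01 -1.85871671e-04  9.90969260e-04  8.78891839e-05]
 [-9.97199850e-04 -3.27446571e-01  9.44869170e-01 -1.43249668e-01]
 [ 0.00000000e+00  0.00000000e+00  0.00000000e+00  1.00000000e+00]]
[-0.18607969 -0.01628688]
```

View pics/w1.png

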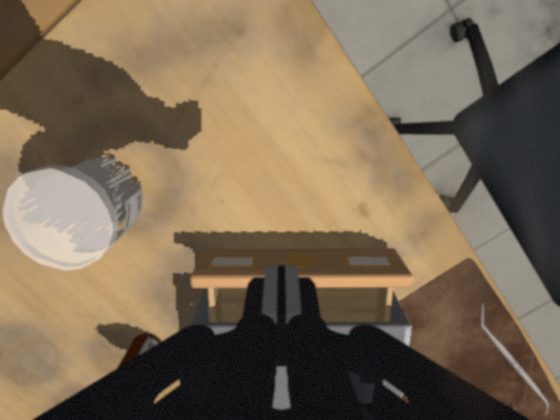

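The wrist view shows the front's outer top edge from about (192,277) to (413,277), level with the image, and the brass plate near (298,261).

Run:
```python
from h import *
im,s=np.load("w1.npy",allow_pickle=True)
a=onz(im,(192,276.5),.062,s);b=onz(im,(413,276.5),.062,s);m=(a+b)/2;print(a,b,m,np.linalg.norm(a-b),np.degrees(np.arctan2(*(a-b)[1::-1])))
print("brass",onz(im,(298,261),.036,s))
a=onz(im,(192,251),.008,s);b=onz(im,(407,251),.008,s);print("bottom edge",a,b,np.linalg.norm(a-b))
```

```text
[ 0.42858237 -0.33624877  0.062     ] [ 0.60335975 -0.31213486  0.062     ] [ 0.51597106 -0.32419182  0.062     ] 0.1764330213551896 -172.14453476180418
brass [ 0.51339983 -0.32408874  0.036     ]
bottom edge [ 0.4166438  -0.34150763  0.008     ] [ 0.61655986 -0.3139109   0.008     ] 0.20181181340631668
```

>>> send_rows(
  increments=[
    {"gripper":1,"linear":[0.02,-0.026,-0.05],"delta_rot":[0,0,0]},
    {"gripper":1,"linear":[0.02,-0.026,-0.1],"delta_rot":[0,0,0]},
    {"gripper":1,"linear":[0.02,-0.026,-0.14],"delta_rot":[0,0,0]},
    {"gripper":1,"linear":[0.02,-0.026,-0.151],"delta_rot":[0,0,0]},
    {"gripper":1,"linear":[0.02,-0.026,-0.151],"delta_rot":[0,0,0]},
    {"gripper":1,"linear":[0.02,-0.026,-0.151],"delta_rot":[0,0,0]},
  ],
)

```text
clock: 1.95
position: [0.5118, -0.2904, 0.0328]
ee_rot: [0.002, 0.657, 0.754, 0.0]
contact_force: [-0.4, -0.1, 0.3]
width: -0.0001
gripper_force: 0.0
```

>>> send_rows(
  increments=[
    {"gripper":1,"linear":[0.0014,-0.01,0],"delta_rot":[0,0,0]},
    {"gripper":1,"linear":[0.0025,-0.018,0],"delta_rot":[0,0,0]},
    {"gripper":1,"linear":[0.0025,-0.018,0],"delta_rot":[0,0,0]},
  ],
)

```text
clock: 2.25
position: [0.5144, -0.3091, 0.0321]
ee_rot: [0.002, 0.657, 0.754, -0.0]
contact_force: [-0.4, 0.0, 0.2]
width: -0.0001
gripper_force: 0.0
```

>>> send_rows(
  increments=[
    {"gripper":1,"linear":[0.0004,-0.003,0],"delta_rot":[0,0,0]},
    {"gripper":1,"linear":[0.0007,-0.005,0],"delta_rot":[0,0,0]},
    {"gripper":1,"linear":[0.0007,-0.005,0],"delta_rot":[0,0,0]},
  ],
)

```text
clock: 2.55
position: [0.5137, -0.3117, 0.0304]
ee_rot: [0.0, 0.657, 0.754, 0.0]
contact_force: [-0.3, -0.6, 0.2]
width: -0.0002
gripper_force: 0.0
```

>>> send_rows(
  increments=[
    {"gripper":1,"linear":[0.0003,-0.002,0],"delta_rot":[0,0,0]},
    {"gripper":1,"linear":[0.0006,-0.004,0],"delta_rot":[0,0,0]},
    {"gripper":1,"linear":[0.0006,-0.004,0],"delta_rot":[0,0,0]},
  ],
)

```text
clock: 2.85
position: [0.514, -0.315, 0.0302]
ee_rot: [-0.001, 0.657, 0.754, 0.0]
contact_force: [0.4, 4.6, 2.3]
width: 0.0002
gripper_force: 1.9
```

>>> send_rows(
  increments=[
    {"gripper":1,"linear":[0.0003,-0.002,0],"delta_rot":[0,0,0]},
    {"gripper":1,"linear":[0.0006,-0.004,0],"delta_rot":[0,0,0]},
    {"gripper":1,"linear":[0.0006,-0.004,0],"delta_rot":[0,0,0]},
  ],
)

```text
clock: 3.15
position: [0.5147, -0.3198, 0.0302]
ee_rot: [-0.0, 0.657, 0.754, -0.0]
contact_force: [-0.9, 2.9, 1.4]
width: 0.0004
gripper_force: 1.8
```

>>> send_rows(
  increments=[
    {"gripper":1,"linear":[0.0001,-0.001,0],"delta_rot":[0,0,0]},
    {"gripper":1,"linear":[0.0003,-0.002,0],"delta_rot":[0,0,0]},
    {"gripper":1,"linear":[0.0003,-0.002,0],"delta_rot":[0,0,0]},
  ],
)

```text
clock: 3.45
position: [0.5151, -0.3217, 0.0302]
ee_rot: [-0.0, 0.657, 0.754, -0.0]
contact_force: [0.3, 4.0, 0.9]
width: -0.0
gripper_force: 2.1
```

>>> send_rows(
  increments=[
    {"gripper":1,"linear":[0.0001,-0.001,0],"delta_rot":[0,0,0]},
    {"gripper":1,"linear":[0.0001,-0.001,0],"delta_rot":[0,0,0]},
  ],
)

```text
clock: 3.65
position: [0.5152, -0.3228, 0.0302]
ee_rot: [-0.0, 0.657, 0.754, -0.0]
contact_force: [-1.0, 4.2, 0.9]
width: 0.0001
gripper_force: 2.1
```

>>> send_rows(
  increments=[
    {"gripper":1,"linear":[0.0001,-0.001,0],"delta_rot":[0,0,0]},
    {"gripper":1,"linear":[0.0001,-0.001,0],"delta_rot":[0,0,0]},
  ],
)

```text
clock: 3.85
position: [0.5153, -0.3238, 0.0302]
ee_rot: [-0.0, 0.657, 0.754, -0.0]
contact_force: [0.1, 3.4, 1.6]
width: 0.0
gripper_force: 2.0
```

>>> send_rows(
  increments=[
    {"gripper":1,"linear":[0.0001,-0.001,0],"delta_rot":[0,0,0]},
    {"gripper":1,"linear":[0.0001,-0.001,0],"delta_rot":[0,0,0]},
  ],
)

```text
clock: 4.05
position: [0.5154, -0.3241, 0.0302]
ee_rot: [-0.001, 0.657, 0.754, 0.0]
contact_force: [-0.7, 6.5, 1.2]
width: -0.0002
gripper_force: 2.8
```

>>> send_rows(
  increments=[
    {"gripper":1,"linear":[0.0001,-0.001,0],"delta_rot":[0,0,0]},
    {"gripper":1,"linear":[0.0001,-0.001,0],"delta_rot":[0,0,0]},
  ],
)

```text
clock: 4.25
position: [0.5154, -0.3243, 0.0302]
ee_rot: [-0.001, 0.657, 0.754, 0.001]
contact_force: [-0.7, 7.2, 3.2]
width: -0.0001
gripper_force: 3.8
```

>>> send_rows(
  increments=[
    {"gripper":1,"linear":[0.0001,-0.001,0],"delta_rot":[0,0,0]},
    {"gripper":1,"linear":[0.0001,-0.001,0],"delta_rot":[0,0,0]},
  ],
)

```text
clock: 4.45
position: [0.5154, -0.3244, 0.0302]
ee_rot: [-0.002, 0.657, 0.754, 0.001]
contact_force: [0.0, 9.9, 4.1]
width: 0.0001
gripper_force: 4.7
```

Bottomed: the position is stuck and the force is climbing. Letting go.

>>> send_rows(
  increments=[
    {"gripper":1,"linear":[-0.003,0.02,0],"delta_rot":[0,0,0]},
    {"gripper":1,"linear":[-0.009,0.06,0],"delta_rot":[0,0,0]},
    {"gripper":1,"linear":[-0.015,0.105,0],"delta_rot":[0,0,0]},
    {"gripper":1,"linear":[-0.021,0.15,0],"delta_rot":[0,0,0]},
    {"gripper":1,"linear":[-0.024,0.17,0.03],"delta_rot":[0,0,0]},
    {"gripper":1,"linear":[-0.024,0.17,0.07],"delta_rot":[0,0,0]},
    {"gripper":1,"linear":[-0.024,0.17,0.12],"delta_rot":[0,0,0]},
    {"gripper":1,"linear":[-0.024,0.17,0.15],"delta_rot":[0,0,0]},
  ],
)

```text
clock: 5.25
position: [0.4944, -0.1587, 0.1846]
ee_rot: [0.005, 0.656, 0.754, 0.0]
contact_force: [0.9, -0.3, -0.4]
width: 0.0003
gripper_force: 0.0
```

Run:
```python
from h import *
s=get_state();print(s["position"]);im=optics.get_image("wrist");np.save("w2.npy",[im,s],allow_pickle=True)
t=optics.get_image("top");np.save("t2.npy",t,allow_pickle=True)
c=np.zeros((420,800,3),np.uint8);c[:,:560]=im["pixels"];c[:260,560:760]=cv2.resize(t["pixels"][150:280,325:425],None,fx=2,fy=2)
cv2.imwrite("pics/w2.png",c)
```

```text
[ 0.49438341 -0.15874501  0.18457924]
```

View pics/w2.png

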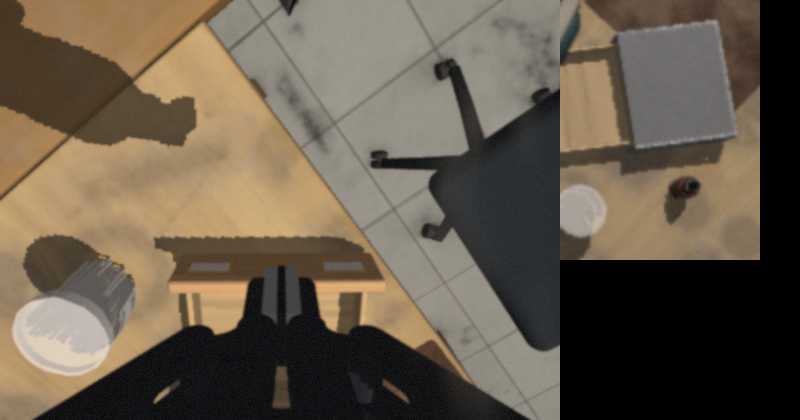

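The drawer is out: its front edge runs from (170,282) to (384,282), with the tray exposed. Next is the bar.

>>> send_rows(
  increments=[
    {"gripper":0,"linear":[-0.012,0.047,0],"delta_rot":[0,0,0.06]},
    {"gripper":0,"linear":[-0.024,0.094,0],"delta_rot":[0,0,0.12]},
    {"gripper":0,"linear":[-0.036,0.141,0],"delta_rot":[0,0,0.12]},
    {"gripper":0,"linear":[-0.048,0.188,0],"delta_rot":[0,0,0.12]},
    {"gripper":0,"linear":[-0.06,0.235,0],"delta_rot":[0,0,0.12]},
    {"gripper":0,"linear":[-0.072,0.282,-0.01],"delta_rot":[0,0,0.12]},
    {"gripper":0,"linear":[-0.085,0.328,-0.025],"delta_rot":[0,0,0.12]},
    {"gripper":0,"linear":[-0.097,0.354,-0.04],"delta_rot":[0,0,0.12]},
  ],
)

```text
clock: 6.15
position: [0.3954, 0.1997, 0.1398]
ee_rot: [0.001, 0.609, 0.793, 0.001]
contact_force: [0.2, -1.5, -0.1]
width: 0.043
gripper_force: 0.0
```

>>> send_rows(
  increments=[
    {"gripper":0,"linear":[0,0,0],"delta_rot":[0,0,0]},
    {"gripper":0,"linear":[0,0,0],"delta_rot":[0,0,0]},
    {"gripper":0,"linear":[0,0,0],"delta_rot":[0,0,0]},
  ],
)

```text
clock: 6.45
position: [0.3961, 0.1965, 0.1405]
ee_rot: [0.001, 0.611, 0.792, 0.0]
contact_force: [-0.2, -0.4, 0.3]
width: 0.0427
gripper_force: 0.0
```

Run:
```python
from h import *
i2,s2=np.load("w2.npy",allow_pickle=True)
a=onz(i2,(170,282),.062,s2);b=onz(i2,(384,282),.062,s2);print("front out",(a+b)/2,np.degrees(np.arctan2(*(b-a)[1::-1])))
s=get_state();print(s["position"],s["ee_rot"]);im=optics.get_image("wrist");np.save("w3.npy",[im,s],allow_pickle=True)
cv2.imwrite("pics/w3.png",im["pixels"])
```

```text
front out [ 0.50273154 -0.23154622  0.062     ] 7.6943288734085735
[0.39606466 0.19653678 0.1405145 ] [9.60006866e-04 6.10529545e-01 7.91992806e-01 3.86524237e-04]
```

View pics/w3.png

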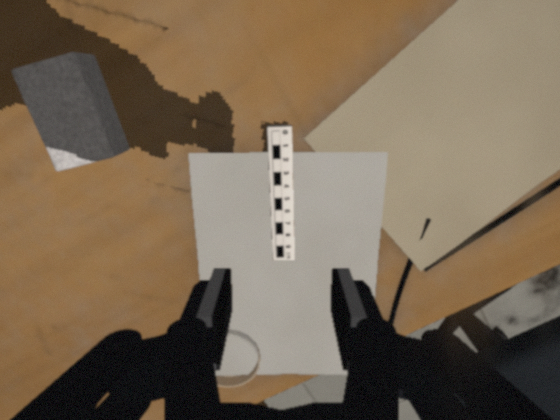

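The bar runs from (280,126) to (284,260), nearly vertical between the open fingers.

Run:
```python
from h import *
im,s=np.load("w3.npy",allow_pickle=True)
a=onz(im,(280,126),.01,s);b=onz(im,(284.5,260),.01,s);d=b-a
print(a,b,(a+b)/2,np.linalg.norm(d),np.degrees(np.arctan2(d[1],d[0])))
w,x,y,z=s["ee_rot"];print("tool y",np.degrees(2*np.arctan2(y,x))-90)
print("dish",onz(im,(231,357),.007,s))
```

```text
[0.38275222 0.24649632 0.01      ] [0.41375588 0.14287855 0.01      ] [0.39825405 0.19468743 0.01      ] 0.10815668881485752 -73.34219635901471
tool y 14.74434799868753
dish [0.3922501  0.03302445 0.007     ]
```

>>> send_rows(
  increments=[
    {"gripper":0,"linear":[0.002,-0.002,-0.045],"delta_rot":[0,0,0.033]},
    {"gripper":0,"linear":[0.002,-0.002,-0.09],"delta_rot":[0,0,0.033]},
    {"gripper":0,"linear":[0.002,-0.002,-0.115],"delta_rot":[0,0,0.033]},
    {"gripper":0,"linear":[0.002,-0.002,-0.12],"delta_rot":[0,0,0.033]},
    {"gripper":0,"linear":[0.002,-0.002,-0.12],"delta_rot":[0,0,0.033]},
  ],
)

```text
clock: 7.0
position: [0.3975, 0.1946, 0.0203]
ee_rot: [0.0, 0.598, 0.802, -0.0]
contact_force: [0.4, 2.2, 0.0]
width: 0.0431
gripper_force: 0.0
```

>>> send_rows(
  increments=[
    {"gripper":0,"linear":[0,0,-0.008],"delta_rot":[0,0,0]},
    {"gripper":0,"linear":[0,0,-0.015],"delta_rot":[0,0,0]},
    {"gripper":0,"linear":[0,0,-0.015],"delta_rot":[0,0,0]},
    {"gripper":1,"linear":[0,0,-0.015],"delta_rot":[0,0,0]},
    {"gripper":1,"linear":[0,0,-0.015],"delta_rot":[0,0,0]},
    {"gripper":1,"linear":[0,0,-0.015],"delta_rot":[0,0,0]},
    {"gripper":1,"linear":[0,0,-0.015],"delta_rot":[0,0,0]},
  ],
  newtons=25,
)

```text
clock: 7.7
position: [0.397, 0.1955, 0.0058]
ee_rot: [0.0, 0.597, 0.802, 0.0]
contact_force: [-0.5, 0.3, 5.5]
width: 0.0171
gripper_force: 25.0
```

>>> send_rows(
  increments=[
    {"gripper":1,"linear":[0,0,0.02],"delta_rot":[0,0,0]},
    {"gripper":1,"linear":[0,0,0.06],"delta_rot":[0,0,0]},
    {"gripper":1,"linear":[0,0,0.105],"delta_rot":[0,0,0]},
    {"gripper":1,"linear":[0.008,-0.03,0.14],"delta_rot":[0,0,-0.05]},
    {"gripper":1,"linear":[0.017,-0.07,0.16],"delta_rot":[0,0,-0.1]},
    {"gripper":1,"linear":[0.027,-0.115,0.17],"delta_rot":[0,0,-0.152]},
    {"gripper":1,"linear":[0.038,-0.16,0.17],"delta_rot":[0,0,-0.152]},
    {"gripper":1,"linear":[0.048,-0.205,0.17],"delta_rot":[0,0,-0.152]},
  ],
)

```text
clock: 8.5
position: [0.4451, -0.0113, 0.176]
ee_rot: [0.001, 0.656, 0.755, 0.001]
contact_force: [0.6, 0.3, -0.8]
width: 0.0172
gripper_force: 24.6
```

>>> send_rows(
  increments=[
    {"gripper":1,"linear":[0.01,-0.045,0],"delta_rot":[0,0,0]},
    {"gripper":1,"linear":[0.02,-0.09,0],"delta_rot":[0,0,0]},
    {"gripper":1,"linear":[0.03,-0.135,0],"delta_rot":[0,0,0]},
    {"gripper":1,"linear":[0.042,-0.18,0],"delta_rot":[0,0,0]},
    {"gripper":1,"linear":[0.054,-0.225,0],"delta_rot":[0,0,0]},
    {"gripper":1,"linear":[0.066,-0.265,0],"delta_rot":[0,0,0]},
    {"gripper":1,"linear":[0.066,-0.28,0],"delta_rot":[0,0,0]},
    {"gripper":1,"linear":[0.066,-0.28,0],"delta_rot":[0,0,0]},
  ],
)

```text
clock: 9.3
position: [0.5104, -0.2916, 0.1745]
ee_rot: [-0.0, 0.657, 0.754, -0.0]
contact_force: [-0.7, 1.3, -0.4]
width: 0.0169
gripper_force: 24.6
```

>>> send_rows(
  increments=[
    {"gripper":1,"linear":[0,0,0],"delta_rot":[0,0,0]},
    {"gripper":1,"linear":[0,0,0],"delta_rot":[0,0,0]},
    {"gripper":1,"linear":[0,0,0],"delta_rot":[0,0,0]},
  ],
)

```text
clock: 9.6
position: [0.5104, -0.2879, 0.1756]
ee_rot: [-0.0, 0.656, 0.755, 0.0]
contact_force: [-0.1, 0.2, -0.1]
width: 0.0169
gripper_force: 24.6
```

Run:
```python
from h import *
s=get_state();print(s["position"],s["ee_rot"],s["width"]);im=optics.get_image("wrist");np.save("w4.npy",[im,s],allow_pickle=True)
cv2.imwrite("pics/w4.png",im["pixels"])
```

```text
[ 0.51044521 -0.28793579  0.1755734 ] [-1.87608675e-04  6.55683972e-01  7.55035403e-01  1.81103214e-04] 0.016883271819258555
```

View pics/w4.png

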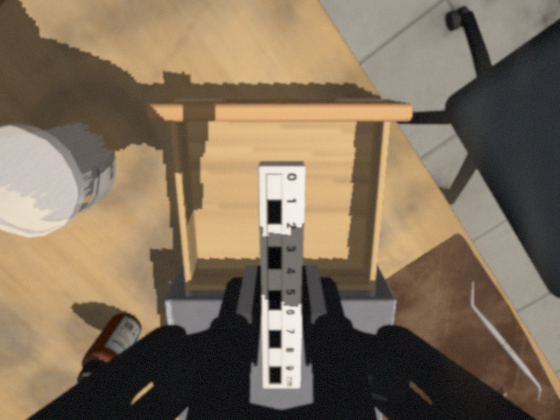

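The open tray shows its front top edge at rows ~102–120 (cols 150–411), its walls at cols ~175–195 and 378–390, and the carcass edge at row ~298. The bar is gripped level, spanning rows 163–387.

Run:
```python
from h import *
im,s=np.load("w4.npy",allow_pickle=True)
R=np.array([[.1374,-.9905],[.9905,.1374]])
f=lambda u,v,z:onz(im,(u,v),z,s)
def cab(p): return R@(p[:2]-np.array([.532,-.4445]))
for n,q in dict(outL=(150,103,.062),outR=(411,103,.062),inL=(186,120,.062),inR=(390,120,.062),wallLf=(185,125,.044),wallRf=(378,125,.044),carL=(166,299,.066),carR=(394,299,.066),bar0=(282,163,.181),bar9=(281,387,.181),floorL=(190,258,.014),floorR=(372,258,.014)).items():
    p=f(*q);print(n,p.round(4),"cab",cab(p).round(4))
print("tcp",cab(np.array(s["position"])))
```

```text
outL [ 0.4145 -0.2317  0.062 ] cab [-0.2269 -0.0871]
outR [ 0.5871 -0.2072  0.062 ] cab [-0.2274  0.0872]
inL [ 0.439  -0.2395  0.062 ] cab [-0.2158 -0.0639]
inR [ 0.5758 -0.2201  0.062 ] cab [-0.2162  0.0742]
wallLf [ 0.4343 -0.2456  0.044 ] cab [-0.2104 -0.0694]
wallRf [ 0.5733 -0.2259  0.044 ] cab [-0.2108  0.071 ]
carL [ 0.4322 -0.3794  0.066 ] cab [-0.0782 -0.0899]
carR [ 0.6102 -0.3543  0.066 ] cab [-0.0786  0.0899]
bar0 [ 0.5035 -0.2342  0.181 ] cab [-0.2122  0.0006]
bar9 [ 0.5182 -0.3407  0.181 ] cab [-0.1047  0.0006]
floorL [ 0.4386 -0.3688  0.014 ] cab [-0.0878 -0.0821]
floorR [ 0.6028 -0.3456  0.014 ] cab [-0.0882  0.0838]
tcp [-0.15803848  0.00016191]
```

>>> send_rows(
  increments=[
    {"gripper":1,"linear":[0.0014,-0.01,-0.02],"delta_rot":[0,0,0]},
    {"gripper":1,"linear":[0.0014,-0.01,-0.06],"delta_rot":[0,0,0]},
    {"gripper":1,"linear":[0.0014,-0.01,-0.1],"delta_rot":[0,0,0]},
    {"gripper":1,"linear":[0.0014,-0.01,-0.13],"delta_rot":[0,0,0]},
    {"gripper":1,"linear":[0.0014,-0.01,-0.145],"delta_rot":[0,0,0]},
    {"gripper":1,"linear":[0.0014,-0.01,-0.15],"delta_rot":[0,0,0]},
    {"gripper":1,"linear":[0.0014,-0.01,-0.15],"delta_rot":[0,0,0]},
  ],
)

```text
clock: 10.35
position: [0.5121, -0.299, 0.0251]
ee_rot: [-0.0, 0.656, 0.755, 0.0]
contact_force: [-0.2, -0.8, -0.5]
width: 0.0171
gripper_force: 24.6
```

>>> send_rows(
  increments=[
    {"gripper":1,"linear":[0,0,-0.002],"delta_rot":[0,0,0]},
    {"gripper":1,"linear":[0,0,-0.004],"delta_rot":[0,0,0]},
    {"gripper":1,"linear":[0,0,-0.004],"delta_rot":[0,0,0]},
  ],
)

```text
clock: 10.65
position: [0.5125, -0.2999, 0.0221]
ee_rot: [0.001, 0.656, 0.755, 0.0]
contact_force: [0.2, 0.7, -0.5]
width: 0.0169
gripper_force: 24.6
```

>>> send_rows(
  increments=[
    {"gripper":0.2,"linear":[0,0,0],"delta_rot":[0,0,0]},
    {"gripper":0.2,"linear":[0,0,0],"delta_rot":[0,0,0]},
    {"gripper":0.2,"linear":[0,0,0],"delta_rot":[0,0,0]},
    {"gripper":0.2,"linear":[0,0,0.01],"delta_rot":[0,0,0]},
    {"gripper":0.2,"linear":[0,0,0.05],"delta_rot":[0,0,0]},
    {"gripper":0.2,"linear":[0,0,0.1],"delta_rot":[0,0,0]},
    {"gripper":0.2,"linear":[0,0,0.15],"delta_rot":[0,0,0]},
    {"gripper":0.2,"linear":[0,0,0.15],"delta_rot":[0,0,0]},
  ],
)

```text
clock: 11.45
position: [0.5162, -0.3026, 0.1801]
ee_rot: [0.008, 0.656, 0.755, 0.001]
contact_force: [0.8, 0.1, 0.2]
width: 0.034
gripper_force: 0.0
```

Run:
```python
from h import *
s=get_state();print(s["position"],s["width"]);im=optics.get_image("wrist");np.save("w5.npy",[im,s],allow_pickle=True)
cv2.imwrite("pics/w5.png",im["pixels"])
```

```text
[ 0.51616046 -0.30260872  0.18011511] 0.033978114015216256
```

View pics/w5.png

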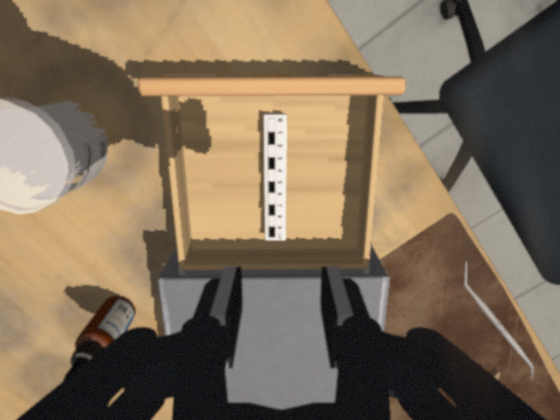

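The bar lies flat in the tray (rows 113–241, cols 264–287). Next is the drawer front.

>>> send_rows(
  increments=[
    {"gripper":1,"linear":[-0.006,0.045,0],"delta_rot":[0,0,0]},
    {"gripper":1,"linear":[-0.012,0.09,0],"delta_rot":[0,0,0]},
    {"gripper":1,"linear":[-0.019,0.13,0],"delta_rot":[0,0,0]},
    {"gripper":1,"linear":[-0.019,0.135,-0.03],"delta_rot":[0,0,0]},
    {"gripper":1,"linear":[-0.019,0.135,-0.07],"delta_rot":[0,0,0]},
    {"gripper":1,"linear":[-0.019,0.135,-0.11],"delta_rot":[0,0,0]},
    {"gripper":1,"linear":[-0.019,0.135,-0.142],"delta_rot":[0,0,0]},
    {"gripper":1,"linear":[-0.019,0.135,-0.142],"delta_rot":[0,0,0]},
  ],
  newtons=40,
)

```text
clock: 12.3
position: [0.4887, -0.1625, 0.0249]
ee_rot: [-0.006, 0.656, 0.755, -0.002]
contact_force: [-0.2, 0.2, 0.7]
width: 0.0001
gripper_force: 0.0
```

>>> send_rows(
  increments=[
    {"gripper":1,"linear":[0,0,0],"delta_rot":[0,0,0]},
    {"gripper":1,"linear":[0,0,0],"delta_rot":[0,0,0]},
    {"gripper":1,"linear":[0,0,0],"delta_rot":[0,0,0]},
  ],
)

```text
clock: 12.6
position: [0.4944, -0.1654, 0.0311]
ee_rot: [0.002, 0.656, 0.754, 0.001]
contact_force: [-0.2, 0.6, -0.1]
width: 0.0001
gripper_force: 0.0
```

>>> send_rows(
  increments=[
    {"gripper":1,"linear":[0.0014,-0.01,0],"delta_rot":[0,0,0]},
    {"gripper":1,"linear":[0.0028,-0.02,0],"delta_rot":[0,0,0]},
    {"gripper":1,"linear":[0.004,-0.03,0],"delta_rot":[0,0,0]},
    {"gripper":1,"linear":[0.0047,-0.034,0],"delta_rot":[0,0,0]},
    {"gripper":1,"linear":[0.005,-0.037,0],"delta_rot":[0,0,0]},
    {"gripper":1,"linear":[0.0055,-0.04,0],"delta_rot":[0,0,0]},
    {"gripper":1,"linear":[0.006,-0.043,0],"delta_rot":[0,0,0]},
    {"gripper":1,"linear":[0.0064,-0.046,0],"delta_rot":[0,0,0]},
  ],
)

```text
clock: 13.4
position: [0.4993, -0.2102, 0.0292]
ee_rot: [-0.001, 0.656, 0.754, 0.0]
contact_force: [0.4, 2.8, 0.3]
width: 0.0001
gripper_force: 1.0
```

>>> send_rows(
  increments=[
    {"gripper":1,"linear":[0.0004,-0.003,0],"delta_rot":[0,0,0]},
    {"gripper":1,"linear":[0.0009,-0.0065,0],"delta_rot":[0,0,0]},
    {"gripper":1,"linear":[0.0014,-0.01,0],"delta_rot":[0,0,0]},
    {"gripper":1,"linear":[0.002,-0.014,0],"delta_rot":[0,0,0]},
    {"gripper":1,"linear":[0.0025,-0.018,0],"delta_rot":[0,0,0]},
    {"gripper":1,"linear":[0.003,-0.022,0],"delta_rot":[0,0,0]},
    {"gripper":1,"linear":[0.0036,-0.026,0],"delta_rot":[0,0,0]},
    {"gripper":1,"linear":[0.0042,-0.03,0],"delta_rot":[0,0,0]},
  ],
)

```text
clock: 14.2
position: [0.5037, -0.2409, 0.0292]
ee_rot: [-0.0, 0.656, 0.754, 0.0]
contact_force: [-0.4, 2.7, -0.7]
width: 0.0
gripper_force: 1.4
```

>>> send_rows(
  increments=[
    {"gripper":1,"linear":[0.0006,-0.004,0],"delta_rot":[0,0,0]},
    {"gripper":1,"linear":[0.0011,-0.008,0],"delta_rot":[0,0,0]},
    {"gripper":1,"linear":[0.0017,-0.012,0],"delta_rot":[0,0,0]},
    {"gripper":1,"linear":[0.0022,-0.016,0],"delta_rot":[0,0,0]},
    {"gripper":1,"linear":[0.0028,-0.02,0],"delta_rot":[0,0,0]},
    {"gripper":1,"linear":[0.0033,-0.024,0],"delta_rot":[0,0,0]},
    {"gripper":1,"linear":[0.0039,-0.028,0],"delta_rot":[0,0,0]},
    {"gripper":1,"linear":[0.0044,-0.032,0],"delta_rot":[0,0,0]},
  ],
)

```text
clock: 15.0
position: [0.5082, -0.2728, 0.0293]
ee_rot: [-0.0, 0.656, 0.755, 0.0]
contact_force: [0.7, 3.7, -2.1]
width: 0.0005
gripper_force: 1.7
```

>>> send_rows(
  increments=[
    {"gripper":1,"linear":[0.0006,-0.004,0],"delta_rot":[0,0,0]},
    {"gripper":1,"linear":[0.0011,-0.008,0],"delta_rot":[0,0,0]},
    {"gripper":1,"linear":[0.0017,-0.012,0],"delta_rot":[0,0,0]},
    {"gripper":1,"linear":[0.0022,-0.016,0],"delta_rot":[0,0,0]},
    {"gripper":1,"linear":[0.0028,-0.02,0],"delta_rot":[0,0,0]},
    {"gripper":1,"linear":[0.0033,-0.024,0],"delta_rot":[0,0,0]},
    {"gripper":1,"linear":[0.0039,-0.028,0],"delta_rot":[0,0,0]},
    {"gripper":1,"linear":[0.0044,-0.032,0],"delta_rot":[0,0,0]},
  ],
)

```text
clock: 15.8
position: [0.5127, -0.3049, 0.0293]
ee_rot: [0.0, 0.656, 0.754, 0.0]
contact_force: [2.0, 4.7, -1.4]
width: -0.0001
gripper_force: 2.1
```

>>> send_rows(
  increments=[
    {"gripper":1,"linear":[0.0003,-0.002,0],"delta_rot":[0,0,0]},
    {"gripper":1,"linear":[0.0006,-0.004,0],"delta_rot":[0,0,0]},
    {"gripper":1,"linear":[0.0008,-0.006,0],"delta_rot":[0,0,0]},
    {"gripper":1,"linear":[0.0008,-0.006,0],"delta_rot":[0,0,0]},
  ],
)

```text
clock: 16.2
position: [0.5134, -0.3111, 0.0294]
ee_rot: [0.0, 0.656, 0.755, -0.0]
contact_force: [2.5, 3.9, -1.2]
width: -0.0004
gripper_force: 1.6
```

>>> send_rows(
  increments=[
    {"gripper":1,"linear":[0.0003,-0.002,0],"delta_rot":[0,0,0]},
    {"gripper":1,"linear":[0.0006,-0.004,0],"delta_rot":[0,0,0]},
    {"gripper":1,"linear":[0.0008,-0.006,0],"delta_rot":[0,0,0]},
    {"gripper":1,"linear":[0.0011,-0.008,0],"delta_rot":[0,0,0]},
    {"gripper":1,"linear":[0.0013,-0.0095,0],"delta_rot":[0,0,0]},
    {"gripper":1,"linear":[0.0013,-0.0095,0],"delta_rot":[0,0,0]},
  ],
)

```text
clock: 16.8
position: [0.5147, -0.3205, 0.0294]
ee_rot: [0.0, 0.656, 0.754, -0.0]
contact_force: [2.0, 4.6, -0.2]
width: 0.0001
gripper_force: 1.8
```

>>> send_rows(
  increments=[
    {"gripper":1,"linear":[0.0001,-0.001,0],"delta_rot":[0,0,0]},
    {"gripper":1,"linear":[0.0003,-0.002,0],"delta_rot":[0,0,0]},
    {"gripper":1,"linear":[0.0003,-0.002,0],"delta_rot":[0,0,0]},
  ],
)

```text
clock: 17.1
position: [0.5149, -0.3224, 0.0294]
ee_rot: [0.0, 0.656, 0.755, -0.0]
contact_force: [1.8, 3.4, 1.2]
width: 0.0002
gripper_force: 1.9
```

>>> send_rows(
  increments=[
    {"gripper":1,"linear":[0.0001,-0.001,0],"delta_rot":[0,0,0]},
    {"gripper":1,"linear":[0.0001,-0.001,0],"delta_rot":[0,0,0]},
  ],
)

```text
clock: 17.3
position: [0.5151, -0.3234, 0.0294]
ee_rot: [0.0, 0.656, 0.755, -0.0]
contact_force: [1.1, 3.8, 0.3]
width: 0.0002
gripper_force: 1.9
```

>>> send_rows(
  increments=[
    {"gripper":1,"linear":[0.0001,-0.001,0],"delta_rot":[0,0,0]},
    {"gripper":1,"linear":[0.0001,-0.001,0],"delta_rot":[0,0,0]},
  ],
)

```text
clock: 17.5
position: [0.5152, -0.324, 0.0294]
ee_rot: [-0.0, 0.656, 0.754, 0.0]
contact_force: [1.5, 4.5, 0.1]
width: 0.0001
gripper_force: 2.3
```

>>> send_rows(
  increments=[
    {"gripper":1,"linear":[0.0001,-0.001,0],"delta_rot":[0,0,0]},
    {"gripper":1,"linear":[0.0001,-0.001,0],"delta_rot":[0,0,0]},
  ],
)

```text
clock: 17.7
position: [0.5152, -0.3242, 0.0294]
ee_rot: [-0.001, 0.656, 0.754, 0.001]
contact_force: [2.2, 6.1, 2.6]
width: -0.0
gripper_force: 3.3
```

>>> send_rows(
  increments=[
    {"gripper":1,"linear":[0.0001,-0.001,0],"delta_rot":[0,0,0]},
    {"gripper":1,"linear":[0.0001,-0.001,0],"delta_rot":[0,0,0]},
  ],
)

```text
clock: 17.9
position: [0.5152, -0.3244, 0.0294]
ee_rot: [-0.001, 0.657, 0.754, 0.001]
contact_force: [2.0, 8.7, 2.7]
width: 0.0001
gripper_force: 4.2
```

>>> send_rows(
  increments=[
    {"gripper":1,"linear":[0.0001,-0.001,0],"delta_rot":[0,0,0]},
    {"gripper":1,"linear":[0.0001,-0.001,0],"delta_rot":[0,0,0]},
  ],
)

```text
clock: 18.1
position: [0.5152, -0.3245, 0.0294]
ee_rot: [-0.002, 0.657, 0.754, 0.002]
contact_force: [2.1, 10.4, 3.1]
width: -0.0003
gripper_force: 5.2
```

Bottomed at the same depth as the first press. Backing off gently.

>>> send_rows(
  increments=[
    {"gripper":1,"linear":[-0.0008,0.006,0],"delta_rot":[0,0,0]},
    {"gripper":1,"linear":[-0.002,0.014,0],"delta_rot":[0,0,0]},
    {"gripper":1,"linear":[-0.003,0.024,0],"delta_rot":[0,0,0]},
    {"gripper":1,"linear":[-0.006,0.04,0],"delta_rot":[0,0,0]},
    {"gripper":1,"linear":[-0.01,0.07,0],"delta_rot":[0,0,0]},
    {"gripper":1,"linear":[-0.015,0.1,0.03],"delta_rot":[0,0,0]},
    {"gripper":1,"linear":[-0.015,0.1,0.08],"delta_rot":[0,0,0]},
    {"gripper":1,"linear":[-0.015,0.1,0.13],"delta_rot":[0,0,0]},
  ],
)

```text
clock: 18.9
position: [0.499, -0.2252, 0.16]
ee_rot: [-0.001, 0.656, 0.755, -0.001]
contact_force: [1.7, -1.1, 0.6]
width: 0.0
gripper_force: 0.0
```

>>> send_rows(
  increments=[
    {"gripper":1,"linear":[0,0.02,0.03],"delta_rot":[0,0,0]},
    {"gripper":1,"linear":[0,0.02,0.03],"delta_rot":[0,0,0]},
    {"gripper":1,"linear":[0,0.02,0.03],"delta_rot":[0,0,0]},
    {"gripper":1,"linear":[0,0.02,0.03],"delta_rot":[0,0,0]},
  ],
)

```text
clock: 19.3
position: [0.4993, -0.2067, 0.188]
ee_rot: [-0.001, 0.656, 0.755, -0.001]
contact_force: [0.2, -0.4, -0.1]
width: 0.0001
gripper_force: 0.0
```

Run:
```python
from h import *
s=get_state();print(s["position"],s["contact_force"]);im=optics.get_image("wrist");t=optics.get_image("top")
c=np.zeros((420,800,3),np.uint8);c[:,:560]=im["pixels"];c[:312,560:800]=cv2.resize(t["pixels"][150:280,325:425],(240,312))
cv2.imwrite("pics/w6.png",c)
```

```text
[ 0.49932996 -0.2067056   0.18798254] [ 0.23852739 -0.42330328 -0.11356836]
```

View pics/w6.png

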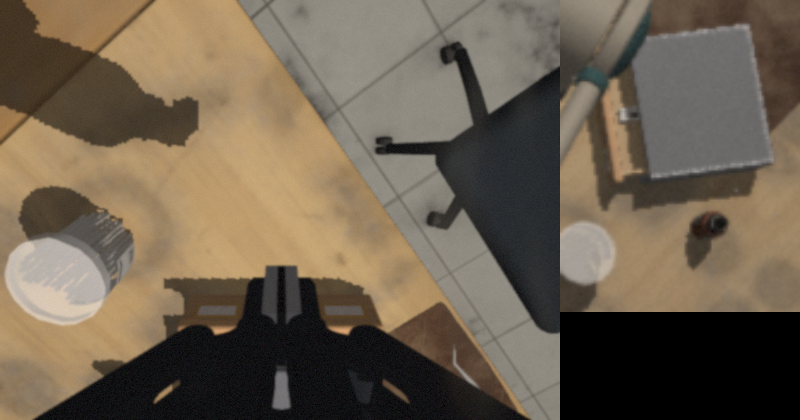

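The drawer sits latched as at the start, with the bar's end visible flat in the gap at (628,115). The tub and bottle have not moved.

```bash
python3 -c "
from rig import sign_off;print(sign_off())"
```

```text
the job is handed in; nothing more can be done
None
```

The scale bar is in the cabinet drawer and the drawer is latched shut; I handed the job in at about 19 s of the 67 s, with pressing forces of about 11 N at most in the readings, and the sign-off gave no verdict.

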